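Balance a steel roller on its arched tray and present it to the laser gauge

TASK

Lift the tray by its black handle with the steel roller loose on its arched deck. Tilt the tray to bring the roller from the end stop up to the middle, balance it there before setting off, and carry it so balanced to the laser gauge, never letting it run to the far stop, off the tray, or back to a stop near the gauge; steer it only through the tray and leave the gauge and everything else untouched. Hold the tray square to the gauge with the roller at rest midway between the brass marks and at the reading point for at least 5 seconds, and finish while still holding it there.

Things in the scene. Friction and masses are not known exactly. Their poses are not given: they have to be found in the camera images.
- tray: Tray 278 mm long (its y), 120 mm wide (its x), 0.45 kg, z up; starts on the table, length roughly along world y. Origin: centre of the underside. The dark steel deck is arched along y: crown 14 mm above the origin at y = 0, falling to both ends, radius 1.5 m. Aluminium side rims, tops at 26 mm. An upright (8 x 40 mm, 140 mm high) at x = -64 mm, the robot's side, carries the handle over the middle.
- tray_grip (a point): Grip point on the handle, at (-6, 0, 130) mm in the tray's frame, over the common centre of mass. The handle is a black bar 24 mm wide (along the tray's y: close the fingers this way), 20 mm high (z 120 to 140 mm), running along the tray's x from -68 to +48 mm. The roller passes below it, its top 70 mm above the tray's underside.
- roller: Loose steel barrel, round ends, two dark grooves, diameter 56, 100 mm long, 0.2 kg (+-30 %). Origin: its centre; its x axis lies across the tray: it rolls along the tray's y. Starts against the stop at -y. With its centre at y (m) and the tray turned +a about its x (+y end up), it accelerates by 6.5 (y/1.53 - a) m/s2 along +y, less rolling resistance worth about 0.015 rad. Unstable, 0.5 s.
- gauge: Fixed laser gauge: grey head 60 x 70 x 60 mm (x, y, z), centre 130 mm above the table, on a post and a base plate 100 x 120 mm (x from -30 to +70 mm). Origin: on the table below the head's centre. It looks along its own -x, towards the robot; lens on the face at x = -30 mm. Hold the tray square to it: tray's x axis along the gauge's x axis.
- gauge_spot (a point): The reading point, where the roller's centre must be held: 150 mm in front of the gauge's origin (gauge frame x = -150 mm, y = 0), 130 mm above the table, at lens height. With the tray level and the roller midway, the tray's underside is then 88 mm above the table.
- carbon_strip: Bystander: black carbon strip offcut lying on the table, 30 x 160 x 22 mm. Origin: centre of its underside.
- dial_indicator: Bystander: chrome dial indicator lying on its back, dial 58 mm across, 24 mm high. Origin: centre of its underside.
- earthing_lug: Bystander: copper earthing lug, about 75 x 30 x 16 mm. Origin: on the table below it.
- end_horn: Bystander: bent aluminium tube (end horn), 24 mm thick, about 250 mm long, lying on the table. Origin: below its middle.
- tray_mid (a point): Middle of the tray at (0, 0, 42) mm in its frame: where the roller's centre is when it lies midway, on the crown. Brass marks on the side rims stand at y = +-25 mm. The end stops (36 mm high) have inner faces at y = +-133 mm, so the roller touches one when its centre is at y = +-105 mm. The far stop is the one at +y.
Not all that is in view belongs to the job. What is shaped like the gauge but brown is not meant.

How it is judged:
By the outcome, as a careful person would: the job done as asked, in the order asked, and still so for the second after the job is handed in, while the arm keeps its last pose, push and grip.
It also fails if it takes over 64 s, if anything falls off the work surface, if the arm or the gripper's body presses on something with over 40 N, if the wrist force passes 120 N, or if a joint passes its speed limit or range.

ROBOT

A 6-joint arm with a two-finger parallel gripper is mounted at the origin on the work surface. World frame = base frame: x ahead of the robot, y to its left, z up, the work surface at z = 0. Lengths are in m, angles in rad, forces in N, time in s.
With the tool pointing down it reaches from about 0.375 to 0.975 m from the base axis. Payload 3.8 kg.
Tool frame: the origin (TCP) lies midway between the tips of the shut fingers; the grasp point (between the pads) lies 19 mm behind it; z points along the fingers, y is the line along which they close (so a half turn about z gives the same grasp; the last joint's range is limited). The gripper opens to 88 mm and grips with 3 to 60 N. Pads are 18 mm wide; open, the fingers measure 123 mm over their backs; the gripper's body (75 mm by 187 mm) begins 45 mm behind the grasp point.
Start: joints at [1.26, 0.264, 1.604, -0, 1.274, -0.037], TCP at [0.183, 0.65, 0.239] pointing down, gripper open.
Joint ranges: [-2.63, 2.63], [-0.94, 2.18], [0.31, 2.57], [-1.31, 4.45], [0, 2.66], [-2.55, 2.55]. Speed limits (rad/s): [2.57, 2.57, 3.14, 3.14, 3.14, 3.14].

INTERFACE

Orientations are given as a rotation vector (axis times angle).
In Python, from cell import manip, inverse_kinematics, cams, order gives the robot as it stands. Calls block until the motion is done:
- manip.move_pose(position, orientation): joint-space move of the TCP to a pose.
- manip.move_linear(position, rate=0.15, rot=None): straight line of the TCP; rot=None keeps the orientation; rate is the mean speed in m/s.
- manip.set_joints(angles): joint-space move.
- manip.set_gripper(opening, force=None): finger opening in m; force is the grip in N (None keeps the last); returns when the fingers have stopped.
- manip.dwell(seconds).
- inverse_kinematics(position, orientation): joint angles nearest the present ones, or None.
- manip.state(): the state.
- cams.capture(name): name is "scene" or "top" or "wrist"; returns a dict with "image" (420x560x3 uint8, blue, green, red), "z_map" (420x560 float32, m along the optical axis (not along the pixel's ray), 0 where there is no reading), "intrinsics" (3x3 intrinsics, pixels), "position" and "orientation" of the camera in the world; the wrist camera has in their place "T_tool_cam" (4x4, takes a point from camera to tool coordinates, whose origin is the TCP and whose axes are the flange's). Camera axes: x right, y down, z forward; pixel columns grow to the right and rows downward; lengths in m; the calibration is good to about 2 mm. A picture is of the moment at which its call begins: read the wrist's pose just before it.
A pose or a line that the arm cannot do raises manip.IKError and nothing moves.
- order.close_job(): hands the job in; it is judged then, once.
The state is a dict: "clock": time; "joint_pos": joint angles; "joint_velocities": joint speeds; "tau": joint torques, N m; "tool_pos": TCP position; "tcp_rot": TCP orientation; "contact_force": force on the tool from outside, world axes, zero at the start; "moment": the same for the moment, N m; "gripper_width": finger opening in m; "grasp_force": force on a finger pad.
Only numpy, scipy, OpenCV 4.12 (cv2) and the standard library are available. Lean on these libraries where they do the work, as an engineer would, in place of code of your own. Each camera call takes 0.05 s, during which the arm holds its last target. There are 200 camera calls.

## Working session

There is one attempt and no reset: what is moved stays moved. The work goes in short steps, each a Python script; the robot and the scene stay as the last script left them, time stands still between calls to the robot, and variables do not carry over. Pictures are saved under pics/ and viewed, at most 10 in all, crops included, and the job is handed in when it is done.

```bash
ls -la; mkdir -p pics
python3 - <<'E'
from cell import manip,cams
import cv2,numpy as np
s=manip.state();print(s)
for n in("scene","top"):
    c=cams.capture(n);cv2.imwrite(f"pics/{n}0.png",c["image"]);np.savez(f"{n}0.npz",**c)
    print(n,c["intrinsics"].tolist(),c["position"],c["orientation"])
print(manip.state()["clock"])
E
```

```text
(no output)
```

View pics/scene0.png

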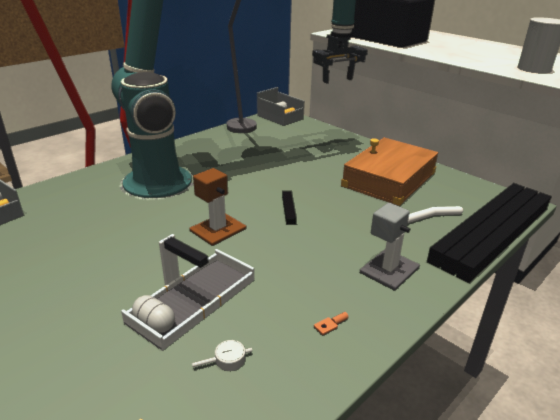

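View pics/top0.png

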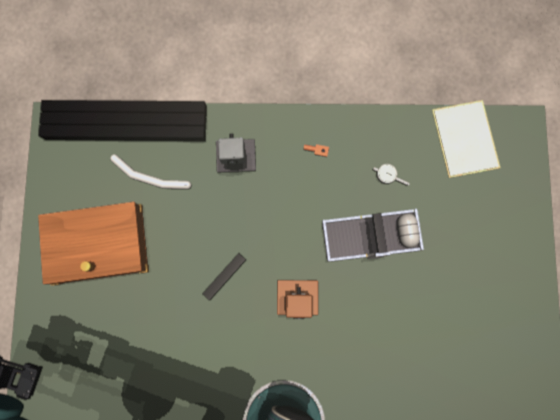

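The scene view shows the tray at about (190,290), with the roller against its near-left end at (153,315). The black handle is at (185,250). The grey gauge is at (390,240), with the lens facing the robot.

Look-alikes:
- **Gauge:** the grey one at scene (390,240) / top (232,150) is mine. The brown one at scene (215,205) / top (298,300) is a decoy.
- **Handle:** the black bar over the tray at scene (185,250) is mine. The carbon strip at (288,207) and the black extrusions at (490,230) are not.

Next I'll measure.

```bash
cat > h.py <<'E'
import numpy as np,cv2
from scipy.spatial.transform import Rotation as R
def cloud(c,T=None):
    z=np.asarray(c["z_map"],float);K=c["intrinsics"];v,u=np.indices(z.shape)
    P=np.stack([(u-K[0,2])/K[0,0]*z,(v-K[1,2])/K[1,1]*z,z],-1)
    if T is None: W=P@R.from_rotvec(c["orientation"]).as_matrix().T+c["position"]
    else: W=P@T[:3,:3].T+T[:3,3]
    W[z<=0]=np.nan
    return W
E
python3 - <<'E'
from h import *
d={}
for n,boxes in (("top",{"tray":(315,200,432,268),"gauge":(205,125,265,180)}),("scene",{"tray":(115,225,265,350),"gauge":(350,195,428,290)})):
    c=dict(np.load(f"{n}0.npz"));W=cloud(c);im=c["image"]
    tb=W[200:260,440:520] if n=="top" else W[330:380,270:300]
    print(n,"table z",np.nanmedian(tb[...,2]))
    for k,(a,b,e,f) in boxes.items():
        w=W[b:f,a:e].reshape(-1,3);g=im[b:f,a:e].reshape(-1,3)
        bands={"tray":[(.012,.034),(.045,.08),(.125,.16)],"gauge":[(.004,.02),(.03,.09),(.152,.17),(.105,.155)]}[k]
        for lo,hi in bands:
            m=(w[:,2]>lo)&(w[:,2]<hi);p=w[m]
            if len(p)<8: print(k,lo,hi,len(p));continue
            r=cv2.minAreaRect(p[:,:2].astype(np.float32)*1000)
            print(k,lo,hi,len(p),np.round(p.mean(0),4),"rect",np.round(r[0],1),np.round(r[1],1),round(r[2],1),"zmed",round(float(np.median(p[:,2])),4))
    if n=="top":cv2.imwrite("pics/crop.png",np.hstack([cv2.resize(im[190:280,310:440],None,fx=3,fy=3),cv2.resize(im[120:210,200:330],None,fx=3,fy=3)]))
from cell import cams
c=cams.capture("wrist");print(c["T_tool_cam"].round(3),c["intrinsics"].round(1))
E
```

```text
top table z 0.0007926580440267283
tray 0.012 0.034 1813 [ 0.534  -0.241   0.0179] rect [ 530.5 -243.7] [128.5 302.7] 7.4 zmed 0.0157
tray 0.045 0.08 565 [ 0.5458 -0.3531  0.06  ] rect [ 511.8 -328.6] [ 85.3 175.3] 51.7 zmed 0.0606
tray 0.125 0.16 437 [ 0.5226 -0.2551  0.1393] rect [ 524.8 -253.6] [116.3  39.2] 10.8 zmed 0.1399
gauge 0.004 0.02 909 [0.7745 0.1489 0.0102] rect [789.6 158. ] [172.4 182.2] 1.1 zmed 0.0104
gauge 0.03 0.09 0
gauge 0.152 0.17 538 [0.7554 0.1529 0.1597] rect [756.7 153.4] [60.3 70.8] 4.0 zmed 0.1597
gauge 0.105 0.155 183 [0.7428 0.1469 0.1363] rect [763.8 153.1] [85.6 70.5] 1.7 zmed 0.138
scene table z 0.0007722002059952215
tray 0.012 0.034 4252 [ 0.5347 -0.2387  0.0183] rect [ 491.  -214.7] [267.2 456.2] 46.9 zmed 0.0155
tray 0.045 0.08 1077 [ 0.5453 -0.3464  0.0597] rect [ 514.  -330.8] [ 85.9 179.9] 51.7 zmed 0.0605
tray 0.125 0.16 669 [ 0.5295 -0.2603  0.1371] rect [ 526.4 -260.9] [119.5  40.5] 3.8 zmed 0.1394
gauge 0.004 0.02 1422 [0.7555 0.1929 0.0119] rect [691.7 279.2] [216.9 474.7] 33.7 zmed 0.0125
gauge 0.03 0.09 346 [0.776  0.1546 0.0597] rect [703.2 290.2] [ 36.9 356.1] 28.4 zmed 0.0594
gauge 0.152 0.17 493 [0.7607 0.146  0.1596] rect [758.3 150.9] [60.8 73.2] 1.7 zmed 0.1604
gauge 0.105 0.155 674 [0.7708 0.131  0.131 ] rect [773.9 138.9] [88.4 44.9] 52.1 zmed 0.132
[[ 0.001 -0.957 -0.289  0.075]
 [ 1.     0.001 -0.    -0.   ]
 [ 0.001 -0.289  0.957 -0.146]
 [ 0.     0.     0.     1.   ]] [[322.7   0.  276.8]
 [  0.  322.7 213.2]
 [  0.    0.    1. ]]
```

View pics/crop.png

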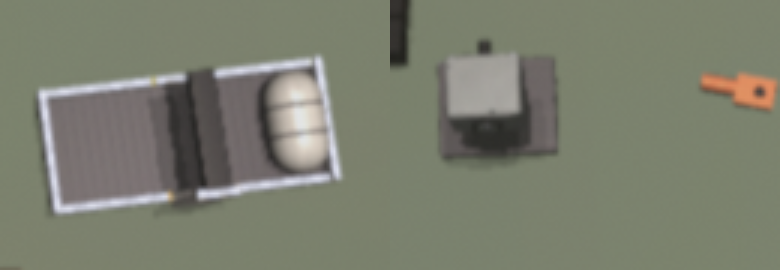

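The crop confirms both choices: the tray has the roller at its -y (right) end and brass marks at mid-length. The grey gauge's dark lens faces down in the image, towards the robot. Next I'll refine the poses.

Run:
```python
from h import *
def rect(p):
    r=cv2.minAreaRect((p[:,:2]*1000).astype(np.float32));return np.round(r[0],1),np.round(r[1],1),round(r[2],2)
def big(m):
    m=cv2.morphologyEx(m.astype(np.uint8),cv2.MORPH_OPEN,np.ones((3,3)))
    n,l,s,_=cv2.connectedComponentsWithStats(m);return l==1+np.argmax(s[1:,4])
def pix2plane(c,m,z):
    v,u=np.nonzero(m);K=c["intrinsics"]
    d=np.stack([(u-K[0,2])/K[0,0],(v-K[1,2])/K[1,1],np.ones(len(u))],-1)@R.from_rotvec(c["orientation"]).as_matrix().T
    return c["position"]+d*((z-c["position"][2])/d[:,2])[:,None]
for n,bt,bg in(("top",(315,200,432,268),(205,125,265,180)),("scene",(115,225,265,350),(350,195,428,290))):
    c=dict(np.load(f"{n}0.npz"));W=cloud(c);im=c["image"]
    def box(b):
        m=np.zeros(im.shape[:2],bool);m[b[1]:b[3],b[0]:b[2]]=1;return m
    z=W[...,2]
    for nm,b,lo,hi,h in(("handle",bt,.134,.146,.14),("head",bg,.155,.165,.16)):
        m=big(box(b)&(z>lo)&(z<hi));print(n,nm,m.sum(),"cloud",*rect(W[m]),"ray",*rect(pix2plane(c,m,h)))
    if n=="top":
        hsv=cv2.cvtColor(im,cv2.COLOR_BGR2HSV)
        m=box(bt)&(im.min(-1)>130)
        m=cv2.morphologyEx(m.astype(np.uint8),cv2.MORPH_CLOSE,np.ones((3,3)))
        nn,l,s,_=cv2.connectedComponentsWithStats(m);m=l==1+np.argmax(s[1:,2]*s[1:,3])
        print("rim",m.sum(),*rect(pix2plane(c,m,.026)))
        m=box((200,125,270,185))&(z>.006)&(z<.018);m=big(m);print("plate",m.sum(),*rect(W[m]))
    m=box(bt)&(z>.045)&(z<.08);m=big(m);p=W[m];print("roller",p.mean(0),p[p[:,2].argmax()],*rect(p))
```

```text
top handle 326 cloud [ 525.6 -255.7] [114.6  23.9] 7.22 ray [ 525.4 -255.5] [114.3  24.1] 6.61
top head 397 cloud [756.2 153.9] [58.7 69.1] 5.55 ray [755.9 153.6] [58.3 68.9] 5.45
rim 462 [ 528.6 -188.9] [125.7 146.4] 7.55
plate 423 [776.3 139.6] [99.2 91.2] 1.68
roller [ 0.54802614 -0.35544821  0.06034911] [ 0.52345645 -0.36003849  0.07399695] [ 549.4 -357.5] [94.4 55. ] 2.7
scene handle 487 cloud [ 526.4 -261.4] [119.3  40.2] 3.1 ray [ 529.3 -262.5] [123.5  42.9] 3.81
scene head 432 cloud [758.6 152.1] [59.1 71.7] 2.74 ray [759.7 148.3] [61.6 75.5] 2.93
roller [ 0.56126913 -0.36505029  0.0590812 ] [ 0.56607738 -0.35617822  0.07009259] [ 552.8 -361.5] [92.9 51.2] 10.09
```

```bash
cat >> h.py <<'E'
FLIP=np.diag([1.,-1,-1])
def tool(yaw,a=0): return (R.from_euler('z',yaw)*R.from_euler('x',a)*R.from_matrix(FLIP))
def Ttool(s):
    T=np.eye(4);T[:3,:3]=R.from_rotvec(s["tcp_rot"]).as_matrix();T[:3,3]=s["tool_pos"];return T
E
python3 - <<'E'
from h import *
from cell import *
t=manip.state()["clock"]
manip.move_pose([0.74,0.153,0.40],tool(0.07).as_rotvec())
s=manip.state();print(t,s["clock"],s["joint_pos"],s["tool_pos"]);t=s["clock"]
c=cams.capture("wrist");cv2.imwrite("pics/w1.png",c["image"]);np.savez("w1.npz",T=Ttool(s)@c["T_tool_cam"],**c)
manip.move_pose([0.5296,-0.2552,0.25],tool(0.126).as_rotvec())
s=manip.state();print(t,s["clock"],s["joint_pos"],s["tool_pos"],s["tcp_rot"])
c=cams.capture("wrist");cv2.imwrite("pics/w2.png",c["image"]);np.savez("w2.npz",T=Ttool(s)@c["T_tool_cam"],**c)
cv2.imwrite("pics/w12.png",np.hstack([cv2.resize(cv2.imread(f"pics/w{i}.png"),(400,300)) for i in(1,2)]))
E
```

```text
0.15 2.85 [1.72275711e-01 3.78479179e-01 1.16782403e+00 2.73887660e-04
 1.59571474e+00 1.67155934e+00] [0.73964553 0.1540674  0.39975764]
2.85 4.6583 [-4.90191331e-01  9.34183132e-02  1.78099680e+00  3.61399547e-04
  1.26581982e+00  9.53558642e-01] [ 0.53063078 -0.25480611  0.250678  ] [3.13484657e+00 1.99233284e-01 2.09855118e-03]
```

View pics/w12.png

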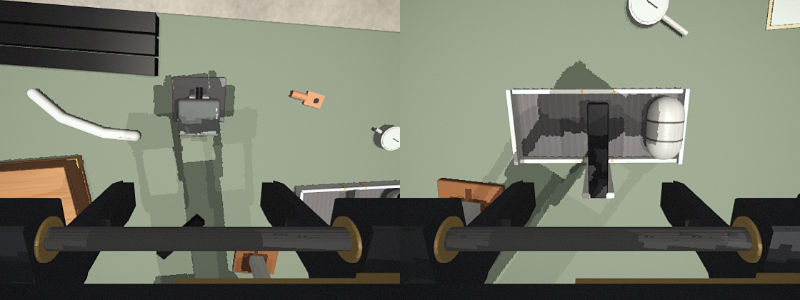

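The left half (w1) shows the gauge head at about (198,108) with its base plate above it. The right half (w2) shows the tray at (600,125), handle at (598,150) and roller at (665,128) on the right. The camera sees the roller without the upright in the way.

Run:
```python
from h import *
def rect(p):
    r=cv2.minAreaRect((p[:,:2]*1000).astype(np.float32));return np.round(r[0],1),np.round(r[1],1),round(r[2],2)
def big(m,k=3):
    m=cv2.morphologyEx(m.astype(np.uint8),cv2.MORPH_OPEN,np.ones((k,k)))
    n,l,s,_=cv2.connectedComponentsWithStats(m);return l==1+np.argmax(s[1:,4])
def ray(c,m,z):
    v,u=np.nonzero(m);K=c["intrinsics"];T=c["T"]
    d=np.stack([(u-K[0,2])/K[0,0],(v-K[1,2])/K[1,1],np.ones(len(u))],-1)@T[:3,:3].T
    return T[:3,3]+d*((z-T[2,3])/d[:,2])[:,None]
c=dict(np.load("w1.npz"));W=cloud(c,c["T"]);z=W[...,2];x,y=W[...,0],W[...,1]
reg=(abs(x-.76)<.13)&(abs(y-.153)<.13)
print("table",np.nanmedian(z[reg&(z<.006)]))
for nm,lo,hi,h in(("head",.156,.166,.16),("plate",.005,.02,.01)):
    m=big(reg&(z>lo)&(z<hi));print(nm,m.sum(),np.nanmedian(z[m]),*rect(W[m]),"ray",*rect(ray(c,m,h)))
c=dict(np.load("w2.npz"));W=cloud(c,c["T"]);z=W[...,2];x,y=W[...,0],W[...,1]
reg=(abs(x-.53)<.13)&(abs(y+.255)<.17)
m=big(reg&(z>.135)&(z<.147));print("handle",m.sum(),*rect(W[m]),np.median(z[m]),"ray",*rect(ray(c,m,.14)))
m=reg&(z>.008)&(z<.038);m=big(m);print("tray",m.sum(),*rect(W[m]))
m=reg&(c["image"].min(-1)>150)&(z>.02)&(z<.032);print("rim",m.sum(),*rect(ray(c,m,.026)))
m=big(reg&(z>.045)&(z<.08));print("roller",*rect(W[m]),z[m].max())
```

```text
table -0.0001255085003517009
head 2746 0.15962928061179593 [756.2 153.5] [58.1 69.2] 4.01 ray [756.7 153.5] [57.3 68.6] 4.14
plate 2491 0.011740245137792371 [775.9 154.9] [100.1 120.1] 3.27 ray [776.1 154.9] [ 99.8 119.7] 3.28
handle 3965 [ 525.2 -256. ] [115.4  39.1] 7.38 0.1396891915866969 ray [ 525.7 -256.1] [114.3  38.8] 7.28
tray 17807 [ 534.  -254.6] [122.1 278.8] 7.37
rim 2272 [ 534.4 -250.9] [120.1 274.7] 7.59
roller [ 549.3 -358.4] [94.9 53.8] 8.1 0.06864165621475093
```

Run:
```python
from h import *
from cell import *
yaw=0.1287;o=tool(yaw)
p=np.array([.5286,-.2555,.111])
manip.move_linear(p+[0,0,.05],rate=.25,rot=o.as_rotvec())
s=manip.state();err=s["tool_pos"]-(p+[0,0,.05]);print(s["clock"],err,(R.from_rotvec(s["tcp_rot"])*o.inv()).as_rotvec())
p[:2]-=err[:2]
manip.move_linear(p,rate=.1);s=manip.state();print(s["clock"],s["tool_pos"],s["contact_force"])
manip.set_gripper(.0,force=55);s=manip.state();print(s["clock"],s["gripper_width"],s["grasp_force"],s["contact_force"])
manip.move_linear(p+[0,0,.088],rate=.12);s=manip.state();print(s["clock"],s["tool_pos"],s["tcp_rot"],s["contact_force"],s["moment"],s["gripper_width"])
s=manip.state();c=cams.capture("wrist");cv2.imwrite("pics/w3.png",c["image"]);np.savez("w3.npz",T=Ttool(s)@c["T_tool_cam"],**c)
t=manip.state()["clock"]
P=s["tool_pos"]
q=inverse_kinematics(p+[0,0,.088],tool(yaw,-.02).as_rotvec())
t=manip.state()["clock"];manip.set_joints(q);s=manip.state();print("sj .02rad",s["clock"]-t,abs(s["joint_velocities"]).max(),(R.from_rotvec(s["tcp_rot"])*o.inv()).as_rotvec())
t=s["clock"];manip.set_joints(inverse_kinematics(p+[0,0,.088],tool(yaw,-.025).as_rotvec()));s=manip.state();print("sj .005",s["clock"]-t,abs(s["joint_velocities"]).max(),(R.from_rotvec(s["tcp_rot"])*o.inv()).as_rotvec())
t=s["clock"];manip.move_linear(p+[0,0,.088],rate=.15,rot=tool(yaw,-.035).as_rotvec());s=manip.state();print("ml .01",s["clock"]-t,abs(s["joint_velocities"]).max(),(R.from_rotvec(s["tcp_rot"])*o.inv()).as_rotvec())
t=s["clock"];manip.move_linear(p+[0,0,.088],rate=1.,rot=tool(yaw,-.055).as_rotvec());s=manip.state();print("ml .02 fast",s["clock"]-t,abs(s["joint_velocities"]).max(),(R.from_rotvec(s["tcp_rot"])*o.inv()).as_rotvec())
print(s["clock"],(p+[0,0,.088]).tolist())
```

```text
5.2167 [0.00043335 0.0003302  0.00010893] [0.00030452 0.00044362 0.00075646]
5.8667 [ 0.52860143 -0.25607627  0.11155212] [-0.23384732  0.22733613  0.22078158]
6.8667 0.023139450583838154 54.99964278191328 [-0.58290634  2.01519652 -0.22115934]
7.75 [ 0.52725656 -0.25536096  0.19768268] [-3.13379229 -0.20184921  0.00327834] [ 0.23322169  0.48801968 -7.12139467] [ 0.32237593  0.19277767 -0.00402686] 0.023286607691342665
sj .02rad 0.2500000000000009 0.007630043992545422 [-0.01901231 -0.00111945  0.00052433]
sj .005 0.25 0.003376522206729675 [-2.46593407e-02 -3.05172277e-03  9.14283990e-05]
ml .01 0.25 0.003114598938471289 [-0.0347681  -0.00455121  0.00013951]
ml .02 fast 0.25 0.003745387182879983 [-0.05422618 -0.00697422  0.00042039]
8.8 [0.528166646245593, -0.2558301973478832, 0.199]
```

View pics/w3.png

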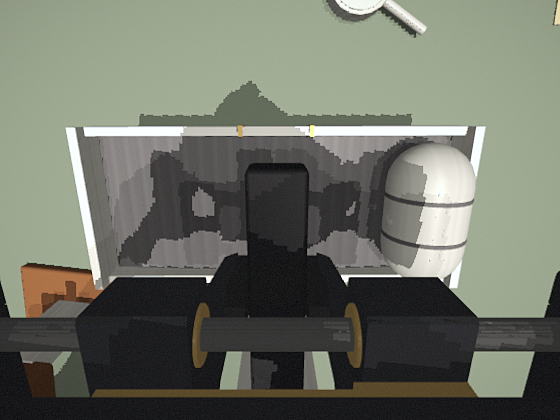

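The view shows the tray gripped by its handle (277,230) and level. The roller is against the right stop at (428,210), and the brass marks are at (240,130) and (312,130) on the far rim. Small moves take 0.25 s each, so a 0.3 s feedback loop is feasible. Next I'll calibrate the roller estimator on this frame.

```bash
cat >> h.py <<'E'
from scipy.optimize import least_squares
OFF=np.array([.006,0,.111])   # tray origin in tool
def tray_pts(c):  # cloud in tray frame
    return (cloud(c,c["T_tool_cam"])-OFF)@FLIP
def roller_y(c,full=False):
    W=tray_pts(c);x,y,z=np.moveaxis(W,-1,0)
    m=(abs(x-.01)<.035)&(abs(y)<.14)&(z>.035)&(z<.078)&(c["image"].min(-1)>60)
    p=W[m]
    f=lambda q:np.hypot(p[:,1]-q[0],p[:,2]-q[1])-.028
    r=least_squares(f,[np.median(p[:,1]),.042],loss="soft_l1",f_scale=.001)
    return (r.x[0],r.x[1],len(p),np.median(abs(f(r.x)))) if full else r.x[0]
E
python3 - <<'E'
from h import *
c=dict(np.load("w3.npz"));print("roller",roller_y(c,True))
W=tray_pts(c);x,y,z=np.moveaxis(W,-1,0);im=c["image"]
m=(im.min(-1)>150)&(abs(x-.057)<.012)&(abs(z-.026)<.007)&(abs(y)<.135)
p=W[m];print("far rim n",m.sum(),"x(y)",np.polyfit(p[:,1],p[:,0],1),"z(y)",np.polyfit(p[:,1],p[:,2],1))
hsv=cv2.cvtColor(im,cv2.COLOR_BGR2HSV);b=np.zeros(m.shape,bool);b[120:140,220:330]=1
b&=(hsv[...,1]>110)&(hsv[...,2]>90)
for s in(0,1):
    k=b.copy();k[:,276:]=k[:,276:]&bool(s);k[:,:276]=k[:,:276]&(not s);print("brass",k.sum(),np.nanmedian(W[k],0))
e=(im.min(-1)>120)&(z>.02)&(z<.05)&(abs(x-.01)<.03)&(abs(abs(y)-.136)<.012)
for s in(-1,1):
    q=W[e&(y*s>0)];print("stop",s,len(q),np.percentile(q[:,1],[2,50,98]) if len(q) else 0)
d=(abs(x-.02)<.03)&(abs(y)<.1)&(abs(z-.01)<.015)&(y>.03);q=W[d];print("deck y+",np.polyfit(q[:,1],q[:,2]+q[:,1]**2/3.,1))
T=c["T"];print("tray tilt: world z comps of tool axes",T[2,:3]); 
from cell import manip
s=manip.state();Rt=R.from_rotvec(s["tcp_rot"]).as_matrix()@FLIP;print("now",Rt.round(4).tolist())
E
```

```text
roller (np.float64(-0.10439131883091596), np.float64(0.036938745952490935), 9720, np.float64(0.0007743776540056636))
far rim n 3443 x(y) [-0.00147804  0.05771925] z(y) [0.00561847 0.02557146]
brass 47 [0.05838189 0.02529187 0.02618634]
brass 2 [ 0.06137973 -0.02497089  0.01213114]
stop -1 101 [-0.13843017 -0.13641129 -0.13230182]
stop 1 807 [0.13292868 0.13596595 0.1394568 ]
deck y+ [0.00502151 0.01374107]
tray tilt: world z comps of tool axes [-7.81704839e-04  2.90266550e-01 -9.56945515e-01]
now [[0.9917, -0.1286, -0.007], [0.1288, 0.9902, 0.0542], [-0.0001, -0.0546, 0.9985]]
```

```bash
cat > ctl.py <<'E'
import numpy as np
G,RR,FR=6.5,1.53,.0975
def advance(y,v,a0,a1,T=.3,dt=.005):
    """roller model over one period: hold a0 for 0.05 s, smooth move to a1 in 0.25 s"""
    for t in np.arange(0,T,dt):
        k=np.clip((t-.05)/.25,0,1);a=a0+(a1-a0)*k*k*(3-2*k)
        f=G*(y/RR-a)
        if abs(v)<1e-4 and abs(f)<FR: v=0.;continue
        vn=v+(f-FR*np.sign(v if abs(v)>1e-4 else f))*dt
        v=0. if vn*v<0 and abs(f)<FR else vn
        y+=v*dt
    return y,v
class Ctl:
    def __init__(s,y,a): s.y,s.v,s.a=y,0.,a;s.pred=(y,0.)
    def step(s,ym,vmax=.045):
        e=ym-s.pred[0];y=s.pred[0]+.8*e;v=s.pred[1]+1.2*e
        if abs(e)<.0008 and s.pred[1]==0: v=0.
        s.y,s.v=y,v
        best=None    # choose the tilt whose outcome two periods on is best
        for a in np.clip(s.a+np.linspace(-.03,.03,31),-.1,.1):
            y1,v1=advance(y,v,s.a,a);y2,v2=advance(y1,v1,a,y1/RR)
            vr=np.clip(-1.2*y2,-vmax,vmax)
            if abs(y2)<.004: vr=0
            J=(v2-vr)**2+.3*(v1-vr)**2+.02*(a-y1/RR)**2
            if best is None or J<best[0]: best=(J,a)
        a=best[1];s.pred=advance(y,v,s.a,a);s.a=a
        return a
E
cat > sim.py <<'E'
import ctl;from ctl import *
rng=np.random.default_rng(0)
for bias,fr in((0,.0975),(.004,.0975),(-.004,.08),(.003,.12),(0,.05)):
    y,v,a=-.105,0.,-.055;c=Ctl(y,a);tr=[];f0=ctl.FR
    for i in range(50):
        an=c.step(y+rng.normal(0,.0005));ctl.FR=fr;y,v=advance(y,v,a+bias,an+bias);ctl.FR=f0
        if y<-.105:y,v=-.105,0.
        a=an;tr.append(round(y*1e3))
    print(bias,fr,tr,round(v,4),round(a,4))
E
python3 sim.py
```

```text
0 0.0975 [-105, -105, -98, -84, -70, -55, -41, -30, -21, -14, -8, -4, -3, -1, -1, -1, -1, -1, -1, -1, -1, -1, -1, -1, -1, -1, -1, -1, -1, -1, -1, -1, -1, -1, -1, -1, -1, -1, -1, -1, -1, -1, -1, -1, -1, -1, -1, -1, -1, -1] 0.0 -0.001
0.004 0.0975 [-105, -105, -100, -92, -86, -81, -79, -79, -79, -79, -79, -79, -79, -79, -79, -79, -78, -78, -78, -78, -78, -78, -78, -78, -78, -78, -77, -77, -77, -77, -77, -76, -76, -76, -76, -76, -76, -76, -76, -76, -76, -76, -76, -76, -76, -76, -76, -76, -76, -76] 0.0 -0.069
-0.004 0.08 [-105, -104, -93, -70, -41, -9, 22, 46, 54, 52, 43, 35, 29, 25, 22, 20, 20, 19, 18, 18, 17, 17, 16, 16, 16, 16, 16, 16, 16, 16, 16, 16, 15, 15, 14, 14, 14, 13, 13, 13, 11, 9, 9, 8, 8, 8, 8, 8, 7, 6] -0.0019 0.025
0.003 0.12 [-105, -105, -101, -95, -94, -94, -94, -94, -94, -94, -94, -94, -94, -94, -94, -94, -94, -94, -94, -94, -94, -94, -94, -94, -94, -94, -94, -94, -94, -94, -94, -94, -94, -94, -94, -94, -94, -94, -94, -94, -94, -94, -94, -94, -94, -94, -94, -94, -94, -94] 0.0 -0.077
0 0.05 [-105, -104, -93, -69, -38, -5, 25, 47, 54, 48, 30, 7, -18, -37, -42, -36, -20, 0, 21, 35, 35, 25, 10, -10, -24, -27, -21, -5, 14, 28, 30, 23, 7, -13, -29, -32, -25, -8, 12, 25, 26, 17, 1, -19, -34, -36, -28, -11, 7, 19] 0.0229 0.027
```

```bash
python3 - <<'E'
s=open('ctl.py').read()
s=s.replace("T=.3,dt=.005):","d=0.,T=.3,dt=.005):").replace("f=G*(y/RR-a)\n","f=G*(y/RR-a)+d\n")
i=s.index("class Ctl")
s=s[:i]+'''class Ctl:
    def __init__(s,y,a): s.v,s.a,s.d=0.,a,0.;s.pred=(y,0.);s.ym=y
    def step(s,ym,vmax=.045,ytol=.005):
        e=ym-s.pred[0];moved=ym-s.ym;s.ym=ym
        stuck=abs(moved)<.001
        y=s.pred[0]+.9*e;v=s.pred[1]+3.*e
        if stuck: v=0. if abs(e)<.002 or s.pred[1]*e<0 else moved/.3
        else: s.d=np.clip(s.d+2.5*e,-.08,.08)
        if stuck and abs(y)>ytol: s.d=np.clip(s.d+.015*np.sign(y),-.08,.08)  # push a little more
        s.v=v
        if stuck and abs(y)<ytol:    # at rest in the middle: sit at the balance tilt
            a=s.a+np.clip(y/RR-s.a,-.01,.01)
        else:
            best=None
            for a in np.clip(s.a+np.linspace(-.03,.03,31),-.11,.11):
                y1,v1=advance(y,v,s.a,a,s.d);y2,v2=advance(y1,v1,a,y1/RR,s.d)
                vr=0. if abs(y2)<.6*ytol else np.clip(-1.2*y2,-vmax,vmax)
                J=(v2-vr)**2+.3*(v1-vr)**2+.02*(a-y1/RR)**2
                if best is None or J<best[0]: best=(J,a)
            a=best[1]
        s.pred=advance(y,v,s.a,a,s.d);s.a=a
        return a
'''
open('ctl.py','w').write(s)
E
sed -i 's/for bias,fr in.*/for bias,fr in((0,.0975),(.004,.0975),(-.004,.08),(.003,.12),(0,.05),(-.005,.05),(.006,.07),(0,.02)):/' sim.py; python3 sim.py
```

```text
0 0.0975 [-105, -105, -97, -73, -36, 8, 60, 122, 200, 308, 471, 745, 1238, 2144, 3821, 6930, 12699, 23404, 43272, 80143, 148570, 275560, 511235, 948613, 1760323, 3266736, 6062417, 11250789, 20879642, 38749375, 71912964, 133459696, 247681359, 459659927, 853060901, 1583155115, 2938102352, 5452684688, 10119378819, 18780075194, 34853050967, 64682124632, 120040488157, 222777450308, 413442107279, 767287604136, 1423972684817, 2642683390536, 4904430806346, 9101900598742] 18664019902.2724 0.11
0.004 0.0975 [-105, -105, -99, -81, -56, -32, -18, -11, -5, -1, -1, -1, -1, -1, -1, -1, -1, -1, -1, -1, -1, -1, -1, -1, -1, -1, -1, -1, -1, -1, -1, -1, -1, -1, -1, -1, -1, -1, -1, -1, -1, -1, -1, -1, -1, -1, -1, -1, -1, -1] 0.0 -0.0008
-0.004 0.08 [-105, -104, -92, -58, -2, 80, 202, 395, 715, 1272, 2268, 4088, 7451, 13683, 25244, 46697, 86509, 160394, 297514, 551987, 1024251, 1900704, 3527272, 6545941, 12148147, 22545015, 41840069, 77648846, 144104656, 267436845, 496323205, 921102549, 1709430393, 3172450662, 5887600612, 10926518671, 20278007786, 37632993051, 69841287350, 129615133641, 240546580905, 4464
[... 1514 characters left out ...]
-55, -91, -105, -101, -84, -60, -38, -26, -17, -9, -4, -4, -4, -4, -4, -4, -4, -4, -4, -4, -3, -3, -3, -3, -3, -3, -3, -2, -2, -2, -2, -2, -2, -2, -2, -2, -2] 0.0 -0.001
0 0.02 [-105, -104, -88, -48, 17, 117, 271, 523, 954, 1716, 3092, 5622, 10301, 18979, 35079, 64956, 120402, 223300, 414264, 768666, 1426383, 2647008, 4912309, 9116373, 16918496, 31398087, 58270074, 108140519, 200692713, 372455943, 691223177, 1282808173, 2380702719, 4418233151, 8199589274, 15217228818, 28240933318, 52411009004, 97267106490, 180513411046, 335006280700, 621722272494, 1153824887553, 2141328902171, 3973990782209, 7375141073069, 13687174638574, 25401378459301, 47141213922700, 87487143804798] 179397893383.1027 0.11
```

```bash
python3 - <<'E'
s=open('ctl.py').read()
i=s.index("class Ctl")
s=s[:i]+'''from scipy.linalg import solve_discrete_are,expm
_A=expm(np.array([[0,1,0],[G/RR,0,1],[0,0,0]])*.3)
_P=solve_discrete_are(_A.T,np.array([[1.],[0],[0]]),np.diag([1e-7,4e-5,6e-5]),np.array([[5e-7]]))
L=_P[:,0]/(_P[0,0]+5e-7)
class Ctl:
    def __init__(s,y,a): s.a,s.d=a,0.;s.pred=(y,0.);s.ym=[y]*3
    def step(s,ym,vmax=.04,ytol=.004):
        e=ym-s.pred[0];s.ym=s.ym[1:]+[ym]
        rest=np.ptp(s.ym)<.0015
        y,v=s.pred[0]+L[0]*e,s.pred[1]+L[1]*e
        s.d=np.clip(s.d+L[2]*e,-.08,.08)
        if rest: v=0.
        s.y,s.v=y,v
        if rest and abs(y)<ytol:    # at rest in the middle: sit at the balance tilt
            a=s.a+np.clip(y/RR-s.a,-.01,.01);s.d=0.
        else:
            best=None
            for a in np.clip(s.a+np.linspace(-.05,.05,51),-.11,.11):
                y1,v1=advance(y,v,s.a,a,s.d);y2,v2=advance(y1,v1,a,y1/RR,s.d)
                vr=0. if abs(y2)<.6*ytol else np.clip(-y2,-vmax,vmax)
                J=(v2-vr)**2+.3*(v1-vr)**2+.02*(a-y1/RR)**2
                if best is None or J<best[0]: best=(J,a)
            a=best[1]
        s.pred=advance(y,v,s.a,a,s.d);s.a=a
        return a
'''
open('ctl.py','w').write(s)
E
sed -i 's/    print(bias.*/    print(bias,fr,[int(x) for x in tr if abs(x)<999],round(v,4),round(a,4))/' sim.py; python3 sim.py; python3 -c "import ctl;print(ctl.L)"
```

```text
0 0.0975 [-105, -96, -80, -67, -56, -44, -35, -28, -20, -13, -7, -6, -4, 0, 0, 0, 0, 0, 0, 0, 0, 0, 0, 0, 0, 0, 0, 0, 0, 0, 0, 0, 0, 0, 0, 0, 0, 0, 0, 0, 0, 0, 0, 0, 0, 0, 0, 0, 0, 0] 0.0 0.0006
0.004 0.0975 [-105, -98, -87, -79, -71, -59, -49, -39, -29, -19, -12, -7, -4, -4, -2, -2, -1, -1, -1, -1, -1, -1, -1, -1, -1, -1, -1, -1, -1, -1, -1, -1, -1, -1, -1, -1, -1, -1, -1, -1, -1, -1, -1, -1, -1, -1, -1, -1, -1, -1] 0.0 -0.0011
-0.004 0.08 [-104, -92, -68, -46, -29, -20, -12, -7, -4, 0, -1, -1, -1, -1, -1, -1, -1, -1, -1, -1, -1, -1, -1, -1, -1, -1, -1, -1, -1, -1, -1, -1, -1, -1, -1, -1, -1, -1, -1, 3, 4, 3, 2, 2, 2, 2, 2, 2, 2, 2] 0.0 0.0016
0.003 0.12 [-105, -99, -91, -84, -78, -71, -60, -49, -38, -28, -18, -14, -9, -5, -5, -5, -2, -2, -2, -2, -2, -2, -2, -2, -2, -2, -2, -2, -2, -2, -2, -2, -2, -2, -2, -2, -2, -2, -2, -2, -2, -2, -2, -2, -2, -2, -2, -2, -2, -2] 0.0 -0.001
0 0.05 [-105, -92, -66, -42, -29, -19, -10, -4, 0, 0, 0, 0, 0, 0, 0, 0, 0, 0, 0, 0, 0, 0, 0, 0, 0, 0, 0, 0, 0, 0, 0, 0, 0, 0, 0, 0, 0, 0, 0, 0, 0, 0, 0, 0, 0, 0, 0, 0, 0, 0] 0.0 -0.0004
-0.005 0.05 [-104, -88, -56, -21, 0, 0, 0, 0, 0, 0, 0, 0, 0, 0, 0, 0, 0, 0, 0, 0, 0, 0, 0, 0, 0, 0, 0, 0, 0, 0, 0, 0, 0, 0, 0, 0, 0, 0, 0, 0, 0, 0, 0, 0, 0, 0, 0, 0, 0, 0] 0.0 0.0004
0.006 0.07 [-105, -100, -89, -77, -61, -50, -40, -31, -22, -16, -11, -6, -5, -5, -2, -3, -2, -1, -1, -1, -1, -1, -1, -1, -1, -1, -1, -1, -1, -1, -1, -1, -1, -1, -1, -1, -1, -1, -1, -1, -1, -1, -1, -1, -1, -1, -1, -1, -1, -1] 0.0 -0.0003
0 0.02 [-105, -96, -77, -47, -17, -3, 3, 4, -9, -31, -45, -40, -21, 6, 25, 23, 5, -28, -62, -82, -74, -46, -7, 33, 57, 52, 26, -12, -50, -74, -67, -39, 2, 44, 73, 75, 53, 16, -26, -57, -63, -45, -5, 44, 92, 130, 155, 172, 189, 212] 0.0967 0.11
[0.95083614 3.51443491 2.42892235]
```

```bash
sed -i 's/min(-1)>60)/min(-1)>40)/' h.py
cat > bal.py <<'E'
from h import *
from cell import *
import ctl,pickle
BIAS=.003
def tcp(M,yaw,a):
    Rt=R.from_euler('z',yaw)*R.from_euler('x',a-BIAS)
    return np.asarray(M)+Rt.apply([-.006,0,.069]),(Rt*R.from_matrix(FLIP)).as_rotvec()
def go(M,yaw,a,rate=1.):
    p,r=tcp(M,yaw,a);manip.move_linear(p,rate=rate,rot=r)
def balance(C,M,yaw,nmax,ytol=.004,verbose=True):
    good=0
    for i in range(nmax):
        c=cams.capture("wrist");y=roller_y(c)
        a=C.step(y,ytol=ytol);go(M,yaw,a)
        if verbose: print(f"{manip.state()['clock']:.2f} y={y*1e3:.1f} v={C.v*1e3:.0f} d={C.d:.3f} a={a:.4f}")
        good=good+1 if abs(y)<ytol+.001 and np.ptp(C.ym)<.0015 and abs(a-y/1.53)<.004 else 0
        if good>=3: return True
    return False
E
python3 - <<'E'
from bal import *
M=np.array([.5341,-.2551,.130]);yaw=.1287
go(M,yaw,-.052,rate=.006)
y=roller_y(cams.capture("wrist"));print("y0",y,manip.state()["clock"])
C=ctl.Ctl(y,-.052)
print(balance(C,M,yaw,45));pickle.dump(C,open("C.pkl","wb"))
s=manip.state();c=cams.capture("wrist");np.savez("w4.npz",T=Ttool(s)@c["T_tool_cam"],**c);cv2.imwrite("pics/w4.png",c["image"])
print(roller_y(c,True),s["clock"],s["tool_pos"],tcp(M,yaw,0)[0])
W=tray_pts(c);x,y,z=np.moveaxis(W,-1,0)
m=(c["image"].min(-1)>150)&(abs(x-.057)<.012)&(abs(z-.026)<.007)&(abs(y)<.135);p=W[m];print("rim",np.polyfit(p[:,1],p[:,0],1),np.polyfit(p[:,1],p[:,2],1))
E
```

```text
y0 -0.10430982609743022 9.625
9.93 y=-104.3 v=0 d=0.000 a=-0.1020
10.22 y=-98.1 v=29 d=0.014 a=-0.0580
10.53 y=-77.9 v=73 d=0.030 a=-0.0300
10.82 y=-70.6 v=12 d=-0.001 a=-0.0800
11.12 y=-69.9 v=6 d=-0.003 a=-0.0660
11.43 y=-56.9 v=57 d=0.012 a=-0.0160
11.72 y=-44.8 v=33 d=-0.006 a=-0.0620
12.03 y=-42.9 v=6 d=-0.013 a=-0.0460
12.32 y=-28.5 v=58 d=0.006 a=0.0040
12.62 y=-16.7 v=30 d=-0.011 a=-0.0400
12.93 y=-13.5 v=7 d=-0.011 a=-0.0100
13.22 y=11.0 v=83 d=0.037 a=0.0400
13.53 y=20.3 v=19 d=-0.001 a=0.0360
13.82 y=20.2 v=-13 d=-0.000 a=0.0220
14.12 y=19.2 v=0 d=0.011 a=0.0420
14.43 y=17.8 v=-10 d=0.010 a=0.0180
14.72 y=12.3 v=-20 d=0.011 a=0.0220
15.03 y=11.6 v=0 d=0.020 a=0.0360
15.32 y=10.0 v=-10 d=0.018 a=-0.0000
15.62 y=3.9 v=-13 d=0.014 a=0.0260
15.93 y=1.8 v=-8 d=0.010 a=-0.0060
16.23 y=-5.1 v=-14 d=0.000 a=-0.0280
16.52 y=-1.3 v=19 d=0.011 a=0.0220
16.82 y=9.0 v=22 d=0.019 a=0.0340
17.12 y=7.0 v=-16 d=0.012 a=-0.0160
17.43 y=0.9 v=-6 d=0.011 a=-0.0000
17.73 y=2.8 v=6 d=0.015 a=0.0240
18.02 y=1.9 v=-5 d=0.013 a=-0.0000
18.32 y=-2.5 v=-9 d=0.007 a=-0.0200
18.62 y=-0.6 v=9 d=0.012 a=0.0080
18.93 y=5.4 v=12 d=0.019 a=0.0320
19.23 y=2.8 v=-14 d=0.012 a=-0.0180
19.52 y=-4.5 v=-11 d=0.008 a=-0.0200
19.82 y=0.4 v=20 d=0.019 a=0.0300
20.12 y=4.6 v=-5 d=0.015 a=-0.0020
20.43 y=0.5 v=-6 d=0.011 a=-0.0000
20.73 y=0.3 v=-0 d=0.011 a=-0.0000
21.02 y=0.4 v=0 d=0.000 a=0.0003
21.32 y=0.4 v=0 d=0.000 a=0.0003
21.62 y=0.4 v=0 d=0.000 a=0.0002
True
(np.float64(0.0004232167324203733), np.float64(0.039622586069480575), 3734, np.float64(0.0062743082573763174)) 21.625 [ 0.52811399 -0.25567394  0.19897742] [ 0.52812306 -0.25566478  0.19899969]
rim [-0.00305688  0.05782491] [-1.71506582e-05  2.55661318e-02]
```

View pics/w4.png

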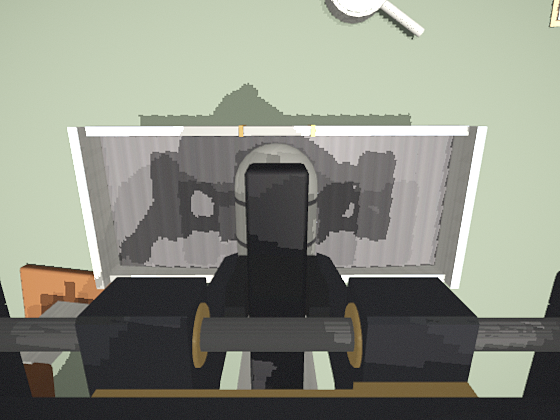

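The roller now sits centred under the handle, spanning columns 235–318 between the brass marks at 240 and 313, and it is at rest. The tray lies flush in the grip (rim slope 0), so the tilt bias goes to 0. Now I'll check the decoy clearance and carry.

```bash
sed -i 's/^BIAS=.*/BIAS=0./' bal.py
python3 - <<'E'
from bal import *
mx=[]
for n in("top","scene"):
    W=cloud(dict(np.load(f"{n}0.npz"))).reshape(-1,3)
    m=(W[:,2]>.06)&(W[:,2]<.2)&(abs(W[:,1]+.04)<.12)&(W[:,0]>.2)&(W[:,0]<.55);p=W[m];mx.append(np.percentile(p[:,0],99.5));print(n,m.sum(),np.percentile(p,[1,50,99.5],axis=0).round(3).tolist())
assert max(mx)<.435
A=np.array([.5341,-.2551,.130]);B=np.array([.6066,.1442,.130]);ya,yb=.1287,.063
C=pickle.load(open("C.pkl","rb"))
go(A,ya,0,rate=.01)
c=cams.capture("wrist");print("start",roller_y(c),manip.state()["clock"])
for k in(.5,1.):
    go(A+(B-A)*k,ya+(yb-ya)*k,0,rate=.037)
    s=manip.state();y=roller_y(cams.capture("wrist"));y2=roller_y(cams.capture("wrist"));print(k,y,y2,s["clock"],s["tool_pos"],abs(s["joint_velocities"]).max())
    if abs(y)>.014 or abs(y2-y)>.001:
        M=A+(B-A)*k;C=ctl.Ctl(y,0.);print(balance(C,M,ya+(yb-ya)*k,25,ytol=.006))
        break
s=manip.state();c=cams.capture("wrist");np.savez("w5.npz",T=Ttool(s)@c["T_tool_cam"],**c)
for n in("top","scene"):
    c=cams.capture(n);np.savez(f"{n}5.npz",**c);cv2.imwrite(f"pics/{n}5.png",c["image"])
print(s["clock"],s["tool_pos"]-tcp(B,yb,0)[0],(R.from_rotvec(s["tcp_rot"])*tool(yb).inv()).as_rotvec())
E
```

```text
top 654 [[0.298, -0.07, 0.108], [0.333, -0.036, 0.16], [0.381, -0.004, 0.167]]
scene 1161 [[0.305, -0.074, 0.062], [0.359, -0.049, 0.135], [0.38, -0.005, 0.163]]
start 0.0003341184547236873 21.975
0.5 0.00026339504848608194 0.0002407294355008655 27.6167 [ 0.5643837  -0.05606185  0.19902554] 0.0009690608868597767
1.0 0.00028882817431135184 0.000356966175467954 33.3583 [0.60061401 0.14377595 0.1989822 ] 0.001754884719692576
33.4583 [-2.76600176e-05 -3.40601089e-05 -1.67038293e-05] [-2.55934909e-05  5.72338042e-05 -5.55533806e-05]
```

The roller stayed at 0.3 mm throughout the carry. Now I'll check the tray against the gauge in the present views.

Run:
```python
from h import *
def rect(p):
    r=cv2.minAreaRect((p[:,:2]*1000).astype(np.float32));return np.round(r[0],1),np.round(r[1],1),round(r[2],2)
def big(m,k=3):
    m=cv2.morphologyEx(m.astype(np.uint8),cv2.MORPH_OPEN,np.ones((k,k)))
    n,l,s,_=cv2.connectedComponentsWithStats(m);return l==1+np.argmax(s[1:,4])
c=dict(np.load("w5.npz"));W=tray_pts(c);x,y,z=np.moveaxis(W,-1,0);im=c["image"]
print("roller",roller_y(c,True))
m=(im.min(-1)>150)&(abs(x-.057)<.012)&(abs(z-.026)<.007)&(abs(y)<.135);p=W[m];print("rim",np.polyfit(p[:,1],p[:,0],1),np.polyfit(p[:,1],p[:,2],1))
reg=(abs(x-.16)<.12)&(abs(y)<.12)
for nm,h,t in(("head",.160-.088,.004),("plate",.0105-.088,.007)):
    k=reg&(abs(z-h)<t)
    if k.sum()>30: k=big(k);print("gauge",nm,"in tray frame",k.sum(),*rect(W[k]),np.median(z[k]))
# roller ends in tray x
k=(abs(x)<.08)&(abs(y)<.035)&(z>.045)&(z<.08);print("roller x range",np.nanpercentile(x[k],[1,99]))
for n in("top","scene"):
    c=dict(np.load(f"{n}5.npz"));W=cloud(c);z=W[...,2]
    reg=(abs(W[...,0]-.757)<.09)&(abs(W[...,1]-.153)<.09)
    k=reg&(abs(z-.16)<.004);k=big(k);print(n,"head",k.sum(),*rect(W[k]))
    k=(abs(W[...,0]-.607)<.09)&(abs(W[...,1]-.144)<.17)&(abs(z-.114)<.006)&(c["image"].min(-1)>120);print(n,"rim",*rect(W[k]),np.median(z[k]))
c=dict(np.load("scene5.npz"))["image"];w=dict(np.load("w5.npz"))["image"]
cv2.imwrite("pics/v5.png",np.hstack([cv2.resize(c,(400,300)),cv2.resize(w,(400,300))]))
```

```text
roller (np.float64(0.00028006023941867835), np.float64(0.039581279551476584), 3725, np.float64(0.006243882427330413))
rim [-0.00297068  0.05784138] [0.00037974 0.02553969]
gauge head in tray frame 1001 [1.221e+02 1.000e-01] [67.   3.6] 89.9 0.07020663592228697
gauge plate in tray frame 3567 [139.3   0.2] [120.1  39.8] 89.99 -0.07640093571238891
roller x range [-0.02092523  0.04957146]
top head 57 [772.1 170.3] [22.1 23.7] 85.23
top rim [608.2 143.8] [121.1 275.5] 3.75 0.11426086880099884
scene head 430 [757.4 151.3] [60.4 69.6] 2.69
scene rim [604.4 144.9] [129.5 272.8] 3.71 0.11445639820083292
```

View pics/v5.png

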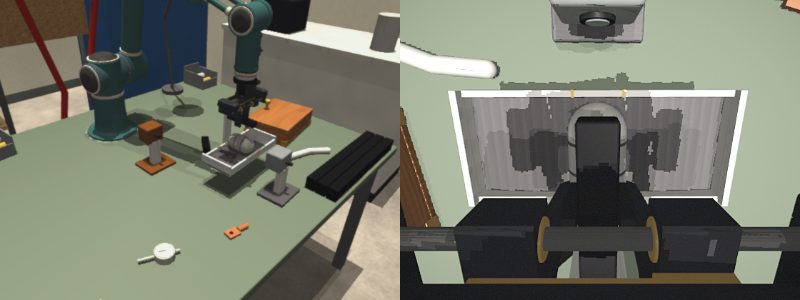

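The tray is square to the gauge: the plate measures 90.0° and 0.2 mm off-centre in the tray frame, with the gauge origin about 150 mm ahead. The roller is centred between the brass marks at (572,93) and (623,93). I'll hold, check that it is at rest, and hand in.

Run:
```python
from bal import *
ys=[]
for i in range(4):
    ys.append(roller_y(cams.capture("wrist")));manip.dwell(2.0)
ys.append(roller_y(cams.capture("wrist")))
s=manip.state();print(np.round(np.array(ys)*1e3,2),s["clock"],s["tool_pos"],s["gripper_width"],s["grasp_force"])
if max(map(abs,ys))<.006 and np.ptp(ys)<.002: print(order.close_job())
```

```text
[0.26 0.23 0.24 0.27 0.31] 41.8583 [0.60058983 0.14384061 0.19898872] 0.023385237787105568 54.99788884073496
the job is handed in; nothing more can be done
None
```

The job is handed in: the tray is still held square at the gauge, with the roller at rest about 0.3 mm from midway at the reading point for over 8 s, at 41.9 s of the 64 s allowed.

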